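Find the rocking tub lid and press it home

TASK

Four reel tubs in the plywood carrier should be shut for the shelf, but one lid has not been pressed on. With a fingertip, press lightly near the edge of the lids until you find the one that rocks, then press it down on the boss in its middle until it is fully home, so that all four lids lie flush. Only press: no lid may be picked up or tipped off, and the things around the carrier stay where they are.

Things in the scene. Friction and masses are not known exactly. Their poses are not given: they have to be found in the camera images.
- carrier: Heavy plywood tray, 236 x 236 mm with 50 mm high walls, that does not move; four round black tubs (88 mm across, 2 x 2, 106 mm between centres, rims 81 mm above the table) stand in its compartments. Origin: centre of its underside, on the table; z up, x and y along its sides. The tub centres lie at x = +-53 mm, y = +-53 mm.
- lid_1: Round grey lid of the tub at x = -53, y = +53 mm of the carrier. Each lid: flat steel plate 97 mm across, 3 mm thick; 11 mm skirt outside the rim (2 mm play); flat boss in the middle, 30 mm across, 4 mm high. Origin: middle of the plate's underside; z up. Home, the plate lies on the rim (origin 81, plate top 84, boss top 88 mm above the table).
- lid_2: Round grey lid of the tub at x = -53, y = -53 mm of the carrier. Same shape as lid_1. Exactly one of the four lids, a different one each time, is not pressed on: it lies level on its spindle's end (17 mm across, under the boss), 4 to 5 mm too high. About 1 N near its edge tips it by about 0.15 rad until that edge meets the rim, where a fingertip still stands higher than on a home lid; let go, it tips back.
- lid_3: Round grey lid of the tub at x = +53, y = +53 mm of the carrier. Same shape as lid_1. Pushing on the edge only tips an unseated lid; some 8 to 10 N straight down on the boss slides it down the spindle until the plate lies on the rim, and it stays. A lid that is home neither tips nor sinks.
- lid_4: Round grey lid of the tub at x = +53, y = -53 mm of the carrier. Same shape as lid_1. Lids weigh about 250 g and can be lifted off their tubs (not wanted).
- tape_mid (a point): Roll of black tape lying flat beside the carrier, 74 mm across, 19 mm high; the point is its centre, half-way up.
- wrench_mid (a point): Steel wrench, 170 mm long, lying beside the carrier; the point is its centre.
- capacitor_mid (a point): Aluminium motor capacitor, 40 mm across and 80 mm high, standing beside the carrier; the point is its centre, half-way up.
Things that resemble listed ones, but are neither listed nor needed, are in the scene too. Leave any blue or orange look-alike of the lid_2 alone. Leave any yellow look-alike of the lid_4 alone.

How it is judged:
On the way:
1. the unseated lid has been pressed near its edge and has rocked (tipped by more than 0.04 rad) (angle between any of lid_1, lid_2, lid_3, lid_4's own z axis and vertical above 0.04 rad), for 0.1 s.
At the end, for the whole second after the job is handed in: All four lids are home: each is less than 1.5 mm above its seated height (plate underside 81 mm above the table), each lid is level within 0.025 rad and still on its tub, and the three things beside the carrier are within 15 mm of where they stood (z of each of lid_1, lid_2, lid_3, lid_4 in the frame of carrier below 0.0825 m and angle between each of lid_1, lid_2, lid_3, lid_4's own z axis and vertical below 0.025 rad and horizontal distance between each of lid_1, lid_2, lid_3, lid_4 and carrier below 0.08 m and distance of each of tape_mid, wrench_mid, capacitor_mid from where it was at the start of the episode below 0.015 m); the robot touches nothing.
It fails at once if a lid is picked up (more than 12 mm above its seated height) (z of any of lid_1, lid_2, lid_3, lid_4 in the frame of carrier above 0.093 m).
It fails at once if a lid is tipped off (tilt over 0.3 rad) (angle between any of lid_1, lid_2, lid_3, lid_4's own z axis and vertical above 0.3 rad).
It fails at once if a thing beside the carrier is moved by more than 15 mm or picked up (distance of any of tape_mid, wrench_mid, capacitor_mid from where it was at the start of the episode above 0.015 m).
It also fails if it takes over 45 s, if anything falls off the work surface, if the arm or the gripper's body presses on something with over 40 N, if the wrist force passes 120 N, or if a joint passes its speed limit or range.

ROBOT

A 6-joint arm with a two-finger parallel gripper is mounted at the origin on the work surface. World frame = base frame: x ahead of the robot, y to its left, z up, the work surface at z = 0. Lengths are in m, angles in rad, forces in N, time in s.
With the tool pointing down it reaches from about 0.35 to 0.85 m from the base axis. Payload 8.1 kg.
Tool frame: the origin (TCP) lies midway between the tips of the shut fingers; the grasp point (between the pads) lies behind it (manip.grip_depth is the x of the grasp point in the tool frame, in m); x points along the fingers, y is the direction in which the jaws open and shut, and the axes are right-handed (so a half turn about x gives the same grasp; the last joint's range is limited). The gripper opens to 93 mm and grips with 3 to 60 N. Pads are 15 mm wide; open, the fingers measure 128 mm over their backs; the gripper's body (75 mm by 188 mm) begins 65 mm behind the grasp point.
Start: joints at [-1.216, 0.13, 1.488, -0, 1.523, -0.085], TCP at [0.255, -0.543, 0.219] pointing down, gripper open.
Joint ranges: [-2.96, 2.96], [-0.89, 2.26], [0.02, 2.5], [-1.34, 4.48], [0, 2.73], [-2.66, 2.66]. Speed limits (rad/s): [2.39, 2.39, 2.79, 3.14, 3.14, 3.14].

INTERFACE

Orientations are given as a rotation vector (axis times angle).
In Python, from workcell import manip, read_camera gives the robot as it stands. The module is installed in compiled form; this text tells all that it offers.
- The arm moves only by the tool carry_out, never from a script. Its argument "deltas" is text: rows parted by semicolons, each of 7 numbers parted by spaces: the finger opening in mm, from 0 to 93, then the shift along the tool's x, y, z in mm, then the turn, a rotation vector about the tool's x, y, z in degrees. A call has 1 to 8 rows; each row is the pose to reach, as a shift and turn from the pose measured when the call began, along the tool's axes at that moment; what a row does not reach only later rows make up. A row lasts 1/8 s, in which the tool goes at most 62.5 mm and 10.7 degrees, less where a joint would pass 70% of its speed; a pose out of reach is approached as far as the arm can. A call with a gripper value outside its range is refused whole. The fingers move at their own pace and stop on an object; "newtons" is the grip in N (left out, the last holds). Time passes only in rows, so rows that repeat a pose let the fingers close. It gives the time, the measured TCP pose, the force and the opening at its end, in the units of the state.
- manip.get_obs(): the state, without advancing time (a new reading comes with each control period).
- read_camera(name): name is "side" or "top" or "wrist"; returns a dict with "pixels" (400x640x3 uint8, red, green, blue), "intrinsics" (3x3 intrinsics, pixels), "D" ([k1, k2, p1, p2, k3] as OpenCV has them; the pictures are not rectified), "R" (3x3) and "t" (3): a world point X has camera coordinates R X + t. Camera axes: x right, y down, z forward; pixel columns grow to the right and rows downward; lengths in m; the calibration is good to about 2 mm. A picture is of the moment at which its call begins. There is no depth.
- manip.finish_job(): hands the job in, once; it reports no verdict.
The state is a dict: "time": time; "joint_pos": joint angles; "joint_velocities": joint speeds; "tau": joint torques, N m; "ee_pos": TCP position; "orientation": TCP orientation; "force": force on the tool from outside, world axes, zero at the start; "ft_torque": the same for the moment, N m; "grip_width": finger opening in m.
Only numpy, scipy, OpenCV 4.12 (cv2) and the standard library are available. Lean on these libraries where they do the work, as an engineer would, in place of code of your own. Each camera call takes 0.05 s, during which the arm holds its last target.

## Working session

There is one attempt and no reset: what is moved stays moved. The work goes in short steps, Python scripts to look and compute and a tool call to move; the robot and the scene stay as the last step left them, time stands still between calls to the robot, and variables do not carry over. Pictures are saved under pics/ and viewed, and the job is handed in when it is done.

Besides the shell and the picture viewer there is one more tool, called as a command line: name --argument value ..., lists and objects as JSON in quotes. carry_out: Moves the arm, as the interface text tells. Its arguments: {"type":"object","properties":{"deltas":{"type":"string"},"newtons":{"type":"number"}},"required":["deltas"]}

```bash
mkdir -p pics; cat > h.py <<'E'
import numpy as np, cv2
from workcell import manip, read_camera
def px2plane(c,uv,z):
    p=cv2.undistortPoints(np.array(uv,float).reshape(-1,1,2),np.array(c["intrinsics"]),np.array(c["D"])).reshape(-1,2)
    R=np.array(c["R"]);t=np.array(c["t"]);o=-R.T@t
    d=np.c_[p,np.ones(len(p))]@R
    return o+d*((z-o[2])/d[:,2])[:,None]
def proj(c,X):
    R=np.array(c["R"]);t=np.array(c["t"])
    return cv2.projectPoints(np.array(X,float).reshape(-1,1,3),cv2.Rodrigues(R)[0],t,np.array(c["intrinsics"]),np.array(c["D"]))[0].reshape(-1,2)
def save(c,n): cv2.imwrite(n,np.array(c["pixels"])[:,:,::-1])
E
python3 - <<'E'
from h import *
import pickle
for n in ["top","side","wrist"]:
    c=read_camera(n); save(c,f"pics/{n}0.png"); pickle.dump(c,open(n+"0.pkl","wb"))
print(manip.get_obs(), manip.grip_depth)
E
```

```text
{'time': 0.15, 'joint_pos': array([-1.21641305e+00,  1.30989341e-01,  1.48905535e+00, -2.23224103e-05,
        1.52297955e+00, -8.53987420e-02]), 'joint_velocities': array([ 2.37714338e-05, -2.91242015e-03, -3.23554919e-03, -5.04868397e-04,
        3.82255730e-04, -3.65455889e-05]), 'tau': array([ 9.92663117e-04, -5.60476542e+01, -4.92333984e+01,  7.69431191e-02,
        3.06515652e-02, -7.73822512e-05]), 'ee_pos': array([ 0.25530384, -0.54248219,  0.21781302]), 'orientation': array([ 1.97822848,  0.44362851, -1.97866242]), 'force': array([ 0.4886249 , -0.49689902, -0.49428857]), 'ft_torque': array([-0.01187154, -0.05120454, -0.03212211]), 'grip_width': 0.0929722853781952} -0.0188
```

View pics/top0.png

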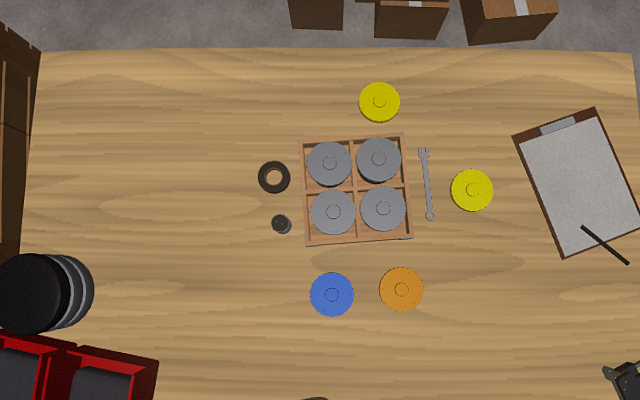

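View pics/side0.png

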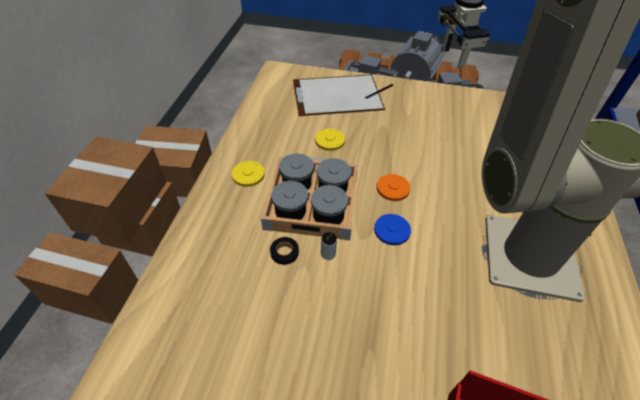

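Top view: the grey lids are at about (329,163), (378,158), (333,212) and (383,208), all in the carrier. The look-alikes are yellow at (379,101) and (472,190), blue at (331,294) and orange at (401,289), all lying on the table. The tape is at (274,177), the capacitor at (281,224) and the wrench at (427,184). I'll use only the four grey lids. Next I measure them.

```bash
python3 - <<'E'
from h import *
import pickle
c=pickle.load(open("top0.pkl","rb")); im=np.array(c["pixels"])
hsv=cv2.cvtColor(im,cv2.COLOR_RGB2HSV)
m=((hsv[...,1]<40)&(hsv[...,2]>85)&(hsv[...,2]<190)).astype(np.uint8)*255
m[:130]=0;m[250:]=0;m[:,:302]=0;m[:,412:]=0
m=cv2.morphologyEx(m,cv2.MORPH_OPEN,np.ones((5,5)))
cs,_=cv2.findContours(m,cv2.RETR_EXTERNAL,cv2.CHAIN_APPROX_NONE)
P=[]
for k in cs:
    if cv2.contourArea(k)<500: continue
    k=cv2.convexHull(k)
    w=px2plane(c,k.reshape(-1,2),0.084)[:,:2].astype(np.float32)
    (e,ax,an)=cv2.fitEllipse(w); P.append(e); print(cv2.minEnclosingCircle(k.astype(np.float32)),np.round(e,4),np.round(ax,4))
P=np.array(P);print("mean",P.mean(0))
for i in range(len(P)):
  for j in range(i): print(i,j,np.round(np.linalg.norm(P[i]-P[j]),4),np.round(np.degrees(np.arctan2(*(P[i]-P[j])[::-1])),1))
print("cam",-np.array(c["R"]).T@c["t"])
# tray corners
print(px2plane(c,[(300,137),(403,133),(412,238),(305,246)],0.05))
print("tape,cap,wrench",px2plane(c,[(274,177),(281,222),(424,150),(430,217)],0.02))
cv2.imwrite("pics/topcrop.png",cv2.resize(im[120:260,250:440,::-1],None,fx=4,fy=4,interpolation=cv2.INTER_CUBIC))
s=np.array(pickle.load(open("side0.pkl","rb"))["pixels"])
cv2.imwrite("pics/sidecrop.png",cv2.resize(s[140:270,250:370,::-1],None,fx=4.5,fy=4.5,interpolation=cv2.INTER_CUBIC))
E
```

```text
((332.71429443359375, 211.7142791748047), 22.941463470458984) [ 0.5353 -0.0026] [0.096  0.0965]
((382.7214660644531, 207.82525634765625), 23.118518829345703) [ 0.5446 -0.108 ] [0.096  0.0973]
((329.0500793457031, 162.7769317626953), 22.506023406982422) [0.6409 0.0063] [0.0961 0.0967]
((378.44915771484375, 158.70338439941406), 22.752670288085938) [ 0.6508 -0.0996] [0.0968 0.0973]
mean [ 0.592879   -0.05098363]
1 0 0.1058 -85.0
2 0 0.1059 4.8
2 1 0.1495 49.9
3 0 0.1507 -40.0
3 1 0.1065 4.6
3 2 0.1063 -84.7
cam [0.42532213 0.00217583 1.0816602 ]
[[ 0.70669356  0.07203693  0.05      ]
 [ 0.71757148 -0.1588259   0.05      ]
 [ 0.48302471 -0.17498758  0.05      ]
 [ 0.4635741   0.05688442  0.05      ]]
tape,cap,wrench [[ 0.62056241  0.13178916  0.02      ]
 [ 0.51783011  0.11336542  0.02      ]
 [ 0.68626596 -0.21110568  0.02      ]
 [ 0.53208861 -0.22136784  0.02      ]]
```

View pics/topcrop.png

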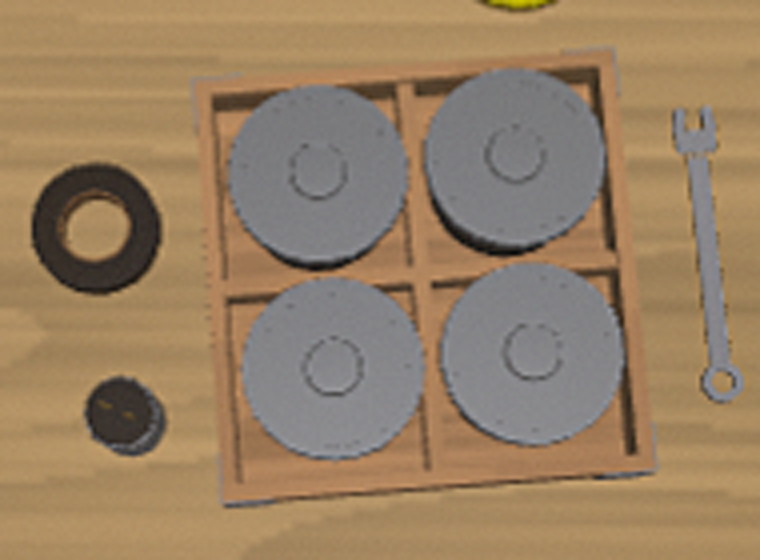

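View pics/sidecrop.png

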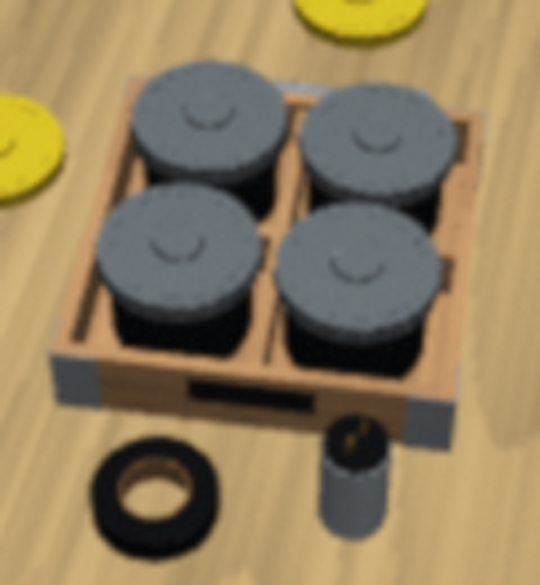

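```bash
cat >> h.py <<'E'
L=dict(A=(.5353,-.0026),B=(.5446,-.108),C=(.6409,.0063),D=(.6508,-.0996))
def st():
    o=manip.get_obs(); return o,cv2.Rodrigues(np.array(o["orientation"]))[0]
def delta(p):
    o,R=st(); return np.round(R.T@(np.array(p)-o["ee_pos"])*1000,1)
def edge(k,r=38,s=1):
    R=st()[1]; return np.array(L[k])+s*r*1e-3*R[:2,2]/np.linalg.norm(R[:2,2])
E
python3 - <<'E'
from h import *
o,R=st();print(R.round(3))
for k in L:
  for s in (1,-1):
    e=edge(k,38,s); print(k,s,e.round(4),delta([*e,.13]))
E
```

```text
[[-0.001  0.426 -0.905]
 [ 0.001 -0.905 -0.426]
 [-1.    -0.001 -0.   ]]
A 1 [ 0.5009 -0.0188] [  88.4 -369.2 -445.2]
A -1 [0.5697 0.0136] [  88.4 -369.2 -521.2]
B 1 [ 0.5102 -0.1242] [  88.2 -269.8 -408.7]
B -1 [ 0.579  -0.0918] [  88.2 -269.8 -484.7]
C 1 [ 0.6065 -0.0099] [  88.3 -332.3 -544.5]
C -1 [0.6753 0.0225] [  88.3 -332.3 -620.5]
D 1 [ 0.6164 -0.1158] [  88.2 -232.2 -508.4]
D -1 [ 0.6852 -0.0834] [  88.2 -232.2 -584.4]
```

carry_out --deltas "0 10 -29 -63; 0 20 -58 -127; 0 30 -87 -190; 0 40 -116 -254; 0 50 -145 -318; 0 60 -174 -381; 0 70 -203 -445 0 0 0; 0 88 -232 -508 0 0 0" --newtons 20

```text
$.deltas[0]: bad value
```

carry_out --deltas "0 10 -25 -55 0 0 0; 0 20 -50 -110 0 0 0; 0 30 -75 -165 0 0 0; 0 40 -100 -220 0 0 0; 0 50 -125 -275 0 0 0; 0 60 -150 -330 0 0 0; 0 70 -175 -385 0 0 0; 0 80 -200 -440 0 0 0" --newtons 20

```text
time: 1.15
ee_pos: [0.5692, -0.1723, 0.1377]
orientation: [1.978, 0.444, -1.979]
force: [1.3, -0.2, 0.4]
grip_width: 0.0178
```

```bash
python3 - <<'E'
from h import *
e=edge('D');print(delta([*e,.11]))
E
```

```text
[ 27.7 -31.  -66.8]
```

carry_out --deltas "0 10 -16 -35 0 0 0; 0 20 -31 -66.5 0 0 0; 0 28 -31 -67 0 0 0; 0 28 -31 -67 0 0 0"

```text
time: 1.65
ee_pos: [0.6155, -0.1158, 0.1084]
orientation: [1.976, 0.445, -1.981]
force: [-0.8, 0.9, -0.5]
grip_width: 0.0005
```

```bash
python3 - <<'E'
from h import *
o,R=st();print(o["time"],o["ee_pos"],o["force"],o["grip_width"]); e=edge('D');print(e,delta([*e,.092]))
c=read_camera("side");save(c,"pics/s1.png");s=np.array(c["pixels"])
cv2.imwrite("pics/s1c.png",cv2.resize(s[100:270,230:400,::-1],None,fx=3.5,fy=3.5,interpolation=cv2.INTER_CUBIC))
print(proj(c,[o["ee_pos"]]))
save(read_camera("wrist"),"pics/w1.png")
E
```

```text
1.65 [ 0.61546555 -0.11582384  0.10839705] [-0.79111475  0.90554506 -0.47462721] 0.0005444125351219268
[ 0.61642251 -0.11579223] [16.4  0.4 -0.9]
[[308.0615575  157.06843942]]
```

View pics/s1c.png

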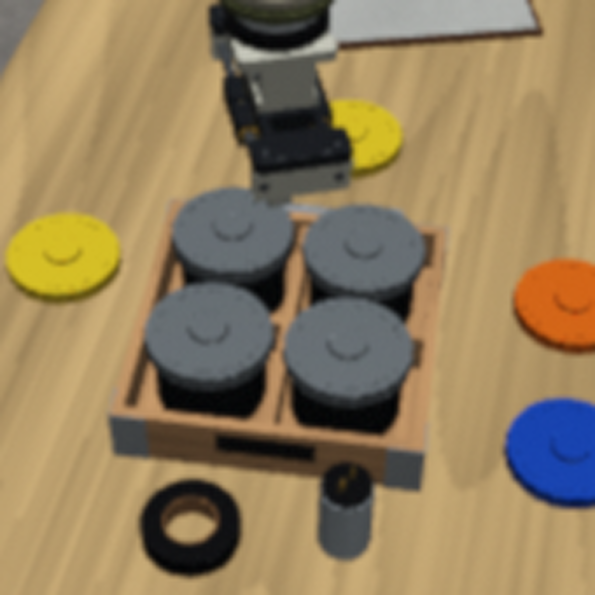

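View pics/w1.png

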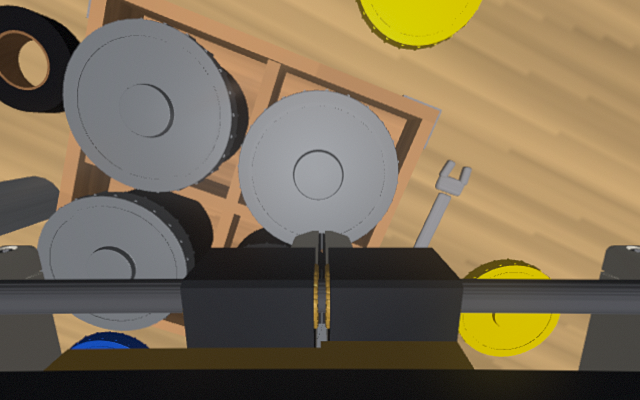

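The wrist view shows the shut tip at (322,240), on the near edge of the lid at (318,175), which is lid D. Nothing else is under it. Next I press lightly in small steps.

carry_out --deltas "0 10 0 -1 0 0 0; 0 17 0 -1 0 0 0; 0 17 0 -1 0 0 0"

```text
time: 2.12
ee_pos: [0.616, -0.1164, 0.0916]
orientation: [1.977, 0.443, -1.982]
force: [-0.5, 0.3, 0.2]
grip_width: 0.0005
```

carry_out --deltas "0 1 0 0 0 0 0; 0 2 0 0 0 0 0; 0 2 0 0 0 0 0"

```text
time: 2.5
ee_pos: [0.616, -0.1164, 0.0896]
orientation: [1.977, 0.443, -1.982]
force: [-1.6, -0.5, 0.6]
grip_width: 0.0006
```

carry_out --deltas "0 1 0 0 0 0 0; 0 1.5 0 0 0 0 0; 0 1.5 0 0 0 0 0"

```text
time: 2.88
ee_pos: [0.616, -0.1163, 0.0881]
orientation: [1.977, 0.443, -1.982]
force: [0.3, -0.7, -0.6]
grip_width: 0.0005
```

carry_out --deltas "0 1 0 0 0 0 0; 0 1.5 0 0 0 0 0; 0 1.5 0 0 0 0 0"

```text
time: 3.25
ee_pos: [0.6161, -0.1164, 0.0867]
orientation: [1.977, 0.443, -1.982]
force: [-1.4, 0.1, 0.8]
grip_width: 0.0006
```

```bash
python3 - <<'E'
from h import *
print(st()[0]["force"])
save(read_camera("wrist"),"pics/w2.png")
print(st()[0]["force"])
E
```

```text
[-1.39673782  0.05899107  0.82072769]
[-0.59070296 -0.7302008   1.07246275]
```

View pics/w2.png

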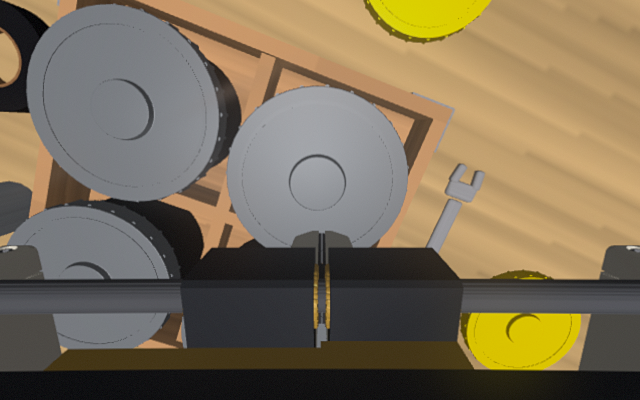

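The tip at (322,240) is still over D's near edge. It isn't clear whether D has tipped, so I go lower.

carry_out --deltas "0 1 0 0 0 0 0; 0 1.5 0 0 0 0 0; 0 1.5 0 0 0 0 0"

```text
time: 3.68
ee_pos: [0.6161, -0.1164, 0.0854]
orientation: [1.977, 0.443, -1.982]
force: [-1.0, -0.7, 3.1]
grip_width: 0.0008
```

carry_out --deltas "0 1 0 0 0 0 0; 0 1 0 0 0 0 0; 0 1 0 0 0 0 0"

```text
time: 4.05
ee_pos: [0.6162, -0.1164, 0.0852]
orientation: [1.977, 0.443, -1.981]
force: [-3.7, 0.8, 7.4]
grip_width: 0.0004
```

```bash
python3 - <<'E'
from h import *
o=st()[0];print(o["force"],o["ee_pos"])
c=read_camera("wrist");save(c,"pics/w3.png")
print(st()[0]["force"])
E
```

```text
[-3.74531249  0.75418589  7.42727467] [ 0.61620832 -0.11638814  0.08521109]
[-3.25461286 -0.97577151  7.51472948]
```

View pics/w3.png

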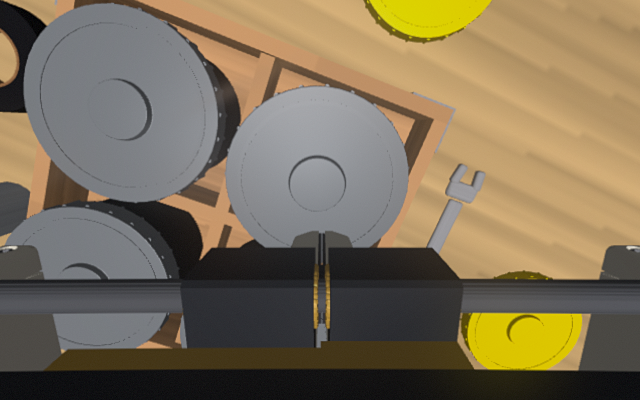

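```bash
python3 - <<'E'
from h import *
c=read_camera("side");save(c,"pics/s3.png")
a=cv2.imread("pics/s1.png");b=cv2.imread("pics/s3.png")
A=cv2.resize(a[140:215,260:350],None,fx=4.2,fy=4.2,interpolation=cv2.INTER_CUBIC)
B=cv2.resize(b[140:215,260:350],None,fx=4.2,fy=4.2,interpolation=cv2.INTER_CUBIC)
cv2.imwrite("pics/s13.png",np.hstack([A,B]))
E
```

```text
(no output)
```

View pics/s13.png

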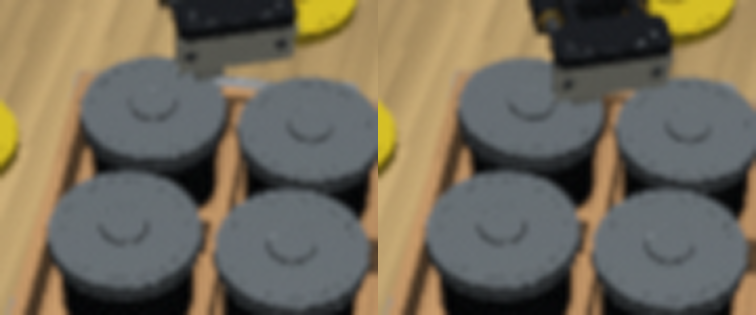

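The side view shows no change in D, at upper left. It is stiff at 85.3 mm, so it looks home. That gives a reference height for the next lids.

```bash
python3 - <<'E'
from h import *
for k in 'ABC':
  print(k,[delta([*edge(k),z]) for z in (.115,.089)])
E
```

```text
A [array([ -29.4, -137.5,   63. ]), array([  -3.4, -137.4,   63. ])]
B [array([-29.6, -38.1,  99.3]), array([ -3.6, -38. ,  99.3])]
C [array([ -29.6, -100.7,  -36.4]), array([  -3.6, -100.6,  -36.4])]
```

carry_out --deltas "0 -15 0 0 0 0 0; 0 -30 -30 -10 0 0 0; 0 -30 -80 -30 0 0 0; 0 -30 -101 -37 0 0 0; 0 -15 -101 -37 0 0 0; 0 -5 -101 -37 0 0 0; 0 -5 -101 -37 0 0 0"

```text
time: 5.03
ee_pos: [0.6055, -0.0104, 0.0882]
orientation: [1.975, 0.442, -1.986]
force: [-0.0, -0.2, -0.9]
grip_width: 0.0002
```

carry_out --deltas "0 1 0 0 0 0 0; 0 1.5 0 0 0 0 0; 0 1.5 0 0 0 0 0"

```text
time: 5.4
ee_pos: [0.6057, -0.0107, 0.087]
orientation: [1.976, 0.442, -1.986]
force: [0.6, -0.8, 0.2]
grip_width: 0.0002
```

carry_out --deltas "0 1 0 0 0 0 0; 0 1.5 0 0 0 0 0; 0 1.5 0 0 0 0 0"

```text
time: 5.78
ee_pos: [0.6057, -0.0107, 0.0855]
orientation: [1.976, 0.442, -1.986]
force: [0.2, 0.6, 0.6]
grip_width: 0.0003
```

carry_out --deltas "0 1 0 0 0 0 0; 0 1 0 0 0 0 0; 0 1 0 0 0 0 0"

```text
time: 6.15
ee_pos: [0.6057, -0.0106, 0.0844]
orientation: [1.976, 0.442, -1.986]
force: [-0.4, -0.0, -0.2]
grip_width: 0.0002
```

carry_out --deltas "0 1 0 0 0 0 0; 0 1 0 0 0 0 0; 0 1 0 0 0 0 0"

```text
time: 6.52
ee_pos: [0.6058, -0.0107, 0.084]
orientation: [1.976, 0.442, -1.985]
force: [-1.5, -0.3, 5.0]
grip_width: 0.0003
```

C reads 84.0 mm, which is home. D stood at 85.2 mm and had a soft onset, so D is now suspect. I'll check A and B to be sure.

```bash
python3 - <<'E'
from h import *
for k in 'AB':
  print(k,[delta([*edge(k),z]) for z in (.115,.0875)])
E
```

```text
A [array([-30.5, -37.2,  98.6]), array([ -3. , -37.2,  98.5])]
B [array([-30.7,  62.2, 134.8]), array([ -3.2,  62.3, 134.7])]
```

carry_out --deltas "0 -15 0 0 0 0 0; 0 -30 -10 30 0 0 0; 0 -30 -30 80 0 0 0; 0 -30 -37 98.5 0 0 0; 0 -15 -37 98.5 0 0 0; 0 -4 -37 98.5 0 0 0; 0 -4 -37 98.5 0 0 0"

```text
time: 7.4
ee_pos: [0.5006, -0.0186, 0.0869]
orientation: [1.974, 0.443, -1.988]
force: [-0.8, 1.2, 0.8]
grip_width: 0.0004
```

carry_out --deltas "0 1 0 0 0 0 0; 0 2 0 0 0 0 0; 0 2 0 0 0 0 0"

```text
time: 7.78
ee_pos: [0.5007, -0.0186, 0.085]
orientation: [1.974, 0.443, -1.988]
force: [0.1, -0.3, -0.2]
grip_width: 0.0007
```

carry_out --deltas "0 1 0 0 0 0 0; 0 1 0 0 0 0 0; 0 1 0 0 0 0 0"

```text
time: 8.15
ee_pos: [0.5008, -0.0186, 0.0841]
orientation: [1.974, 0.443, -1.988]
force: [-0.6, -0.3, 1.3]
grip_width: 0.0005
```

carry_out --deltas "0 1 0 0 0 0 0; 0 1 0 0 0 0 0; 0 1 0 0 0 0 0"

```text
time: 8.52
ee_pos: [0.5008, -0.0186, 0.084]
orientation: [1.974, 0.443, -1.988]
force: [-4.6, 1.0, 8.2]
grip_width: 0.0008
```

```bash
python3 - <<'E'
from h import *
print(delta([*edge('B'),.0875]))
E
```

```text
[-3.8 99.5 36.2]
```

A is home too, stiff at 84.0 mm. Next is B.

carry_out --deltas "0 -15 0 0 0 0 0; 0 -30 30 10 0 0 0; 0 -30 80 30 0 0 0; 0 -30 99.5 36 0 0 0; 0 -15 99.5 36 0 0 0; 0 -4 99.5 36 0 0 0; 0 -4 99.5 36 0 0 0"

```text
time: 9.4
ee_pos: [0.5089, -0.1224, 0.0857]
orientation: [1.971, 0.447, -1.991]
force: [-0.7, -1.0, -0.5]
grip_width: 0.0007
```

carry_out --deltas "0 1 0 0 0 0 0; 0 2 0 0 0 0 0; 0 2 0 0 0 0 0"

```text
time: 9.78
ee_pos: [0.5092, -0.1221, 0.0841]
orientation: [1.971, 0.447, -1.99]
force: [-0.2, -0.6, 1.4]
grip_width: 0.0002
```

carry_out --deltas "0 1 0 0 0 0 0; 0 1 0 0 0 0 0; 0 1 0 0 0 0 0"

```text
time: 10.15
ee_pos: [0.5093, -0.1222, 0.084]
orientation: [1.971, 0.446, -1.989]
force: [-4.1, 1.9, 8.1]
grip_width: 0.0004
```

carry_out --deltas "0 1 0 0 0 0 0; 0 1 0 0 0 0 0; 0 1 0 0 0 0 0"

```text
time: 10.52
ee_pos: [0.5093, -0.1222, 0.084]
orientation: [1.971, 0.446, -1.989]
force: [-5.2, 2.7, 8.9]
grip_width: 0.0002
```

```bash
python3 - <<'E'
from h import *
print(delta([*L['D'],.12]),delta([*edge('D',38),.0895]),delta([*edge('D',38),.095]))
E
```

```text
[ -37.4   39.4 -137.4] [ -6.6  39.7 -99.7] [-12.1  39.6 -99.6]
```

D is the loose lid: its edge stands 1.2 mm above the three home lids, which all read 84.0 mm. Now I go above D's boss.

carry_out --deltas "0 -20 0 0 0 0 0; 0 -37 15 -40 0 0 0; 0 -37 30 -90 0 0 0; 0 -37 39 -136.5 0 0 0; 0 -30 39 -136.5 0 0 0; 0 -20 39 -136.5 0 0 0; 0 -20 39 -136.5 0 0 0"

```text
time: 11.4
ee_pos: [0.6477, -0.0997, 0.1012]
orientation: [1.969, 0.447, -1.993]
force: [-0.9, -0.2, 0.9]
grip_width: 0.0003
```

```bash
python3 - <<'E'
from h import *
o,R=st();print(o["ee_pos"],R[:,0],delta([.6498,-.0991,.094]))
save(read_camera("wrist"),"pics/w5.png")
c=read_camera("side");s=np.array(c["pixels"])
cv2.imwrite("pics/s5.png",cv2.resize(s[130:230,250:370,::-1],None,fx=5,fy=5,interpolation=cv2.INTER_CUBIC))
E
```

```text
[ 0.64771686 -0.09970771  0.10116513] [-0.01248583  0.00307641 -0.99991732] [ 7.1  0.4 -2.2]
```

View pics/w5.png

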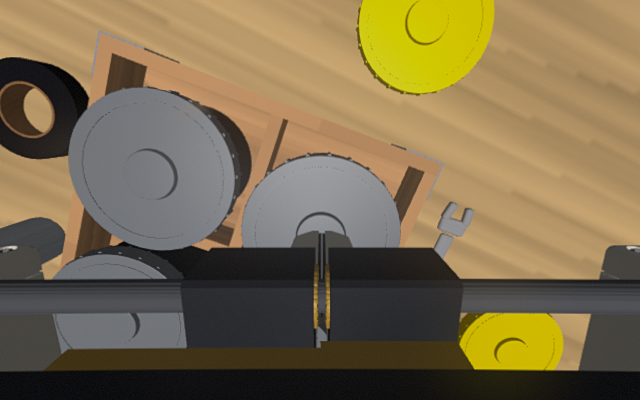

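View pics/s5.png

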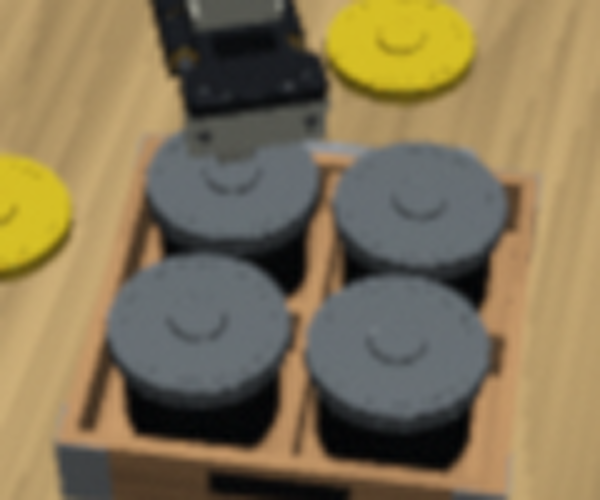

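The wrist view has the tip at (322,238) over D's boss, and the side view agrees. Next I press straight down.

carry_out --deltas "0 4 0 -2 0 0 0; 0 7 0 -2 0 0 0; 0 7 0 -2 0 0 0"

```text
time: 11.88
ee_pos: [0.6503, -0.099, 0.0956]
orientation: [1.971, 0.446, -1.99]
force: [0.3, -0.1, -0.5]
grip_width: 0.0007
```

carry_out --deltas "0 1 0 0 0 0 0; 0 2 0 0 0 0 0; 0 2 0 0 0 0 0"

```text
time: 12.25
ee_pos: [0.6502, -0.099, 0.0934]
orientation: [1.971, 0.446, -1.991]
force: [-0.2, -0.0, 0.8]
grip_width: 0.0005
```

carry_out --deltas "0 1 0 0 0 0 0; 0 2 0 0 0 0 0; 0 2 0 0 0 0 0"

```text
time: 12.62
ee_pos: [0.6503, -0.099, 0.0918]
orientation: [1.971, 0.446, -1.99]
force: [-1.6, -0.5, 2.5]
grip_width: 0.0007
```

carry_out --deltas "0 1 0 0 0 0 0; 0 2 0 0 0 0 0; 0 2 0 0 0 0 0"

```text
time: 13.0
ee_pos: [0.6504, -0.0991, 0.0899]
orientation: [1.971, 0.446, -1.99]
force: [-0.5, 0.7, 4.6]
grip_width: 0.0003
```

carry_out --deltas "0 1 0 0 0 0 0; 0 2 0 0 0 0 0; 0 2 0 0 0 0 0"

```text
time: 13.38
ee_pos: [0.6504, -0.099, 0.0881]
orientation: [1.971, 0.446, -1.99]
force: [-1.9, 0.6, 6.3]
grip_width: 0.0003
```

carry_out --deltas "0 1 0 0 0 0 0; 0 1.5 0 0 0 0 0; 0 1.5 0 0 0 0 0"

```text
time: 13.75
ee_pos: [0.6504, -0.099, 0.088]
orientation: [1.972, 0.446, -1.99]
force: [-6.9, 1.3, 12.7]
grip_width: 0.0007
```

carry_out --deltas "0 1 0 0 0 0 0; 0 1.5 0 0 0 0 0; 0 1.5 0 0 0 0 0"

```text
time: 14.12
ee_pos: [0.6504, -0.099, 0.088]
orientation: [1.972, 0.445, -1.989]
force: [-7.6, 2.3, 14.2]
grip_width: 0.0004
```

The boss is stiff at 88.0 mm under 14 N, so the lid is fully down. I lift off and recheck D's edge.

```bash
python3 - <<'E'
from h import *
print(delta([*edge('D'),.0865]))
E
```

```text
[ 1.8  0.7 37.9]
```

carry_out --deltas "0 -10 0 0 0 0 0; 0 -20 0 0 0 0 0; 0 -20 0 20 0 0 0; 0 -20 0 38 0 0 0; 0 -10 0 38 0 0 0; 0 0 0 38 0 0 0; 0 1 0 38 0 0 0; 0 1 0 38 0 0 0"

```text
time: 15.12
ee_pos: [0.6161, -0.1149, 0.0868]
orientation: [1.971, 0.446, -1.99]
force: [-0.4, 0.4, 0.5]
grip_width: 0.0004
```

carry_out --deltas "0 1 0 0 0 0 0; 0 2 0 0 0 0 0; 0 2 0 0 0 0 0"

```text
time: 15.5
ee_pos: [0.6161, -0.1148, 0.0848]
orientation: [1.971, 0.446, -1.99]
force: [0.4, -0.1, -0.4]
grip_width: 0.0003
```

carry_out --deltas "0 1 0 0 0 0 0; 0 1 0 0 0 0 0; 0 1 0 0 0 0 0"

```text
time: 15.88
ee_pos: [0.6163, -0.1149, 0.0841]
orientation: [1.971, 0.446, -1.989]
force: [-0.3, 0.4, 1.4]
grip_width: 0.0004
```

D now reads 84.1 mm at the edge, the same as the others, so it is home. I retreat and take a last look.

carry_out --deltas "0 -30 0 0 0 0 0; 0 -70 0 0 0 0 0; 0 -110 0 40 0 0 0; 0 -130 0 90 0 0 0; 0 -130 60 140 0 0 0; 0 -130 120 190 0 0 0; 0 -130 120 190 0 0 0; 0 -130 120 190 0 0 0"

```text
time: 16.88
ee_pos: [0.4954, -0.3066, 0.2145]
orientation: [1.973, 0.443, -1.992]
force: [0.9, 0.5, -0.4]
grip_width: 0.0007
```

```bash
python3 - <<'E'
from h import *
o=st()[0];print(o["time"],o["ee_pos"],o["force"])
c=read_camera("top");save(c,"pics/t9.png");s=read_camera("side");save(s,"pics/s9.png")
a=cv2.imread("pics/t9.png")[90:260,240:450];b=cv2.imread("pics/s9.png")[130:270,230:400]
f=lambda x:cv2.resize(x,(395,330),interpolation=cv2.INTER_CUBIC)
cv2.imwrite("pics/f9.png",np.hstack([f(a),f(b)]))
d=cv2.absdiff(cv2.imread("pics/top0.png"),cv2.imread("pics/t9.png")).max(2)
print([int((d[y0:y1,x0:x1]>40).sum()) for x0,x1,y0,y1 in [(255,295,155,200),(268,295,210,240),(415,440,140,225)]])
E
```

```text
16.875 [ 0.49541815 -0.3066111   0.21449433] [ 0.85692883  0.54912532 -0.35968881]
[0, 0, 0]
```

View pics/f9.png

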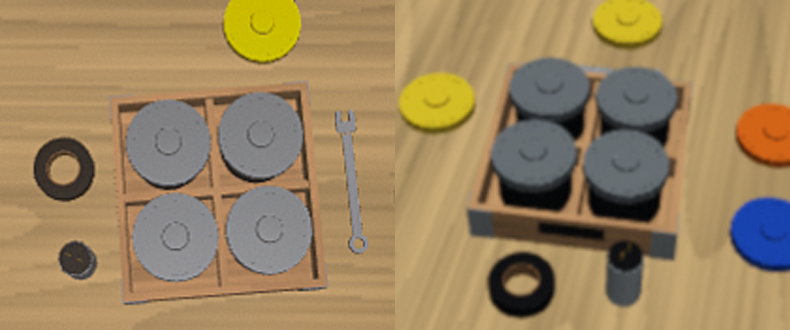

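All four lids look flat and on their tubs. The tape, capacitor and wrench regions show no changed pixels, and the arm is clear.

```bash
python3 -c "
from workcell import manip
print(manip.finish_job())"
```

```text
the job is handed in; nothing more can be done
None
```

The loose lid is now pressed home, and all four lids read flush. I handed the job in at about 17 s; it reports no verdict.

- **Finding it:** I pressed near the edge of each lid with the shut fingertips. Three lids were stiff at 84.0 mm. The lid at about (0.65, −0.10) met the rim at 85.2 mm.
- **Pressing it home:** On its boss, contact began near 92–93 mm. It slid down to a stiff stop at 88.0 mm, the height given for a home lid, and I held it there at up to 14 N.
- **Last checks:** That lid's edge afterwards read 84.1 mm, the same as the others. The top and side pictures show the four lids level, the tape, capacitor and wrench unmoved, and the arm clear.
- **What disagreed:** The rock did not show in the side or wrist pictures, and at first I took that lid as home. I inferred the rock from the heights: the edge sank about 3 mm from the unseated plate height, a tilt of about 0.09 rad.

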